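# Change the blocks on the exposure bed

## Task

Change over the plate-exposure bed: first switch its rotary isolator off, then move every exposed block from the bed into the tray, lying flat on the tray's floor. With the bed still off, centre every waiting 50 mm block in a bay of its own, midway between the two stop bars and midway along them, square and flat; the smaller and larger look-alikes stay on the table. Only then switch the isolator fully on again, and do not disturb the ink tin, brush jar or roller.

Things in the scene. Friction and masses are not known exactly. Their poses are not given: they have to be found in the camera images.
- bed: fixed grey and aluminium stage 140 mm (its x) by 280 mm (its y), top 20 mm above the table; origin: centre of its underside. Three bays along its y, each between two dark steel stop bars 40 mm long (along x), 8 mm wide, 6 mm tall, 64 mm apart clear (7 mm free each side of a centred 50 mm block); open along x. Black scribed lines cross at each bay's centre, over a white 40 mm window
- bay_left (a point): centre of the bay at the bed's +y end on the bed's top surface, midway between its two stop bars and midway along them; axes as the bed's. A centred block overhangs the bars by 5 mm at both ends. Bays are 88 mm apart
- bay_middle (a point): centre of the bay at the bed's middle on the bed's top surface, midway between its two stop bars and midway along them; axes as the bed's. A centred block overhangs the bars by 5 mm at both ends. Bays are 88 mm apart
- bay_right (a point): centre of the bay at the bed's -y end on the bed's top surface, midway between its two stop bars and midway along them; axes as the bed's. A centred block overhangs the bars by 5 mm at both ends. Bays are 88 mm apart
- switch (a joint): the rotary isolator's handle: 0 = off, 1.047 rad (60 degrees) = on, a firm stop at each end; it grows as the handle turns clockwise seen from above. Friction holds it where it is left (about 0.12 N m to turn)
- switch_grip (a point): grip point of the isolator's black bar handle, on its vertical axis, 75 mm above the table; turns with it: x along the bar towards its white-marked end, y across. Bar 60 mm long, 14 mm wide, 32 mm tall, top 86.5 mm above the table, on a collar 44 mm wide and 6 mm tall on a fixed grey box 90 x 90 x 50 mm. White dots on the box show where the white end points for off and on
- tray: low steel tray, fixed, 220 mm (its x) by 190 mm (its y), walls 5 mm thick and 16 mm tall, floor 5 mm thick; origin at the centre of its underside. The tray and the isolator stand to the left and right of the bed, either way round
- fresh_a: fresh block waiting on the table in the row before the bed: square wooden block 50 x 50 mm, 22 mm tall, faced underneath with a copper plate; origin at the centre of its underside, z up, x and y square to its sides. Two or three of the fresh blocks are present
- fresh_b: fresh block waiting on the table in the row before the bed: square wooden block 50 x 50 mm, 22 mm tall, faced underneath with a copper plate; origin at the centre of its underside, z up, x and y square to its sides. Two or three of the fresh blocks are present
- fresh_c: fresh block waiting on the table in the row before the bed: square wooden block 50 x 50 mm, 22 mm tall, faced underneath with a copper plate; origin at the centre of its underside, z up, x and y square to its sides. Two or three of the fresh blocks are present
- done_a: exposed block, standing in a bay of the bed at the start: square wooden block 50 x 50 mm, 22 mm tall, faced underneath with a copper plate; origin at the centre of its underside, z up, x and y square to its sides. Two or three of the exposed blocks are present
- done_b: exposed block, standing in a bay of the bed at the start: square wooden block 50 x 50 mm, 22 mm tall, faced underneath with a copper plate; origin at the centre of its underside, z up, x and y square to its sides. Two or three of the exposed blocks are present
- done_c: exposed block, standing in a bay of the bed at the start: square wooden block 50 x 50 mm, 22 mm tall, faced underneath with a copper plate; origin at the centre of its underside, z up, x and y square to its sides. Two or three of the exposed blocks are present
- small: wrong size, in the same row as the fresh blocks: square wooden block 40 x 40 mm, 22 mm tall, faced underneath with a copper plate; origin at the centre of its underside, z up, x and y square to its sides
- large: wrong size, in the same row as the fresh blocks: square wooden block 60 x 60 mm, 22 mm tall, faced underneath with a copper plate; origin at the centre of its underside, z up, x and y square to its sides
- ink_tin: bystander: ink tin 72 mm in diameter and 50 mm tall, beside the bed, towards its far corner; origin at the centre of its underside
- brush_jar: bystander: white jar 72 mm in diameter and 60 mm tall with brushes up to 135 mm, beside the bed, towards its far corner; origin at the centre of its underside
- brayer: bystander: ink roller 110 mm wide and 190 mm long, 40 mm tall, lying near the robot on its left; origin under the roller
Not all that is in view belongs to the job. Leave any blue or pink look-alike of the done_c alone. Leave any purple look-alike of the fresh_b alone.

How it is judged:
By the outcome, as a careful person would: the job done as asked, in the order asked, and still so for the second after the job is handed in, with the robot touching nothing.
Of fresh_a, fresh_b, fresh_c only 2 to 3 are there at a start; the rules pass over those that are not, and their reading is None.
Of done_a, done_b, done_c only 2 to 3 are there at a start; the rules pass over those that are not, and their reading is None.
At some moment in a run one of fresh_a, fresh_b, fresh_c may be knocked a few centimetres aside while the robot is not near it.
Once in a run the grip may slacken for a moment while it holds something.
It also fails if it takes over 210 s, if anything falls off the work surface, if the arm or the gripper's body presses on something with over 40 N, if the wrist force passes 120 N, or if a joint passes its speed limit or range.

## Robot

A 7-joint arm with a two-finger parallel gripper is mounted at the origin on the work surface. World frame = base frame: x ahead of the robot, y to its left, z up, the work surface at z = 0. Lengths are in m, angles in rad, forces in N, time in s.
With the tool pointing down it reaches from about 0.425 to 0.925 m from the base axis. Payload 6.8 kg.
Tool frame: the origin (TCP) lies at the very end of the fingers, on their centre line; the grasp point (between the pads) lies bot.grip_depth behind it (bot.grip_depth is the distance from the TCP to the grasp point, in m); z points along the fingers, y is the line along which they close (so a half turn about z gives the same grasp; the last joint's range is limited). The gripper opens to 85 mm and grips with 20 to 120 N. Pads are 22 mm wide; open, the fingers measure 114 mm over their backs; the gripper's body (76 mm by 85 mm) begins 54 mm behind the grasp point. The pads swing forward as they close: fully open they stand 13 mm farther back than shut.
Start: joints at [1.003, 0.477, 0.022, 1.555, -0.011, 1.109, -0.083], TCP at [0.3, -0.605, 0.197] pointing down, gripper open.
Joint ranges: [-2.96, 2.96], [-0.34, 2.1], [-1.41, 1.46], [0.24, 2.44], [-1.37, 4.51], [0.17, 1.92], [-2.96, 2.96]. Speed limits (rad/s): [2.39, 2.39, 3.14, 3.14, 3.14, 3.14, 3.14].

## Interface

Orientations are given as a unit quaternion [w, x, y, z].
In Python, from station import bot gives the robot as it stands.
- The arm moves only by the tool send_rows, never from a script. Its arguments are lists of equal length, an entry for each row: "slide": the shift along the tool's x, y, z in mm, a list of three; "roll": the turn about the tool's z in degrees; "claw": the opening, from 0 (shut) to 1 (fully open). A call has exactly 8 rows; each row is the pose to reach, as a shift and turn from the pose commanded when the call began, along the tool's axes at that moment; what a row does not reach only later rows make up. A row lasts 1/12 s, in which the tool goes at most 41.7 mm and 7.16 degrees, less where a joint would pass 70% of its speed; a pose out of reach is approached as far as the arm can. A call with a gripper value outside its range is refused whole. The fingers move at their own pace and stop on an object; "force" is the grip in N (left out, the last holds). Time passes only in rows, so rows that repeat a pose let the fingers close, or fill a call up. It gives the time, the measured TCP pose, the force, the opening and the grip force at its end, in the units of the state.
- bot.get_obs(): the state, without advancing time (a new reading comes with each control period).
- bot.read_camera(name): name is "scene" or "top" or "wrist"; returns the picture (480x640x3 uint8, red, green, blue); there is no depth.
- bot.camera_model(name): a dict with "camera_matrix" (3x3 intrinsics, pixels), "D" ([k1, k2, p1, p2, k3] as OpenCV has them; the pictures are not rectified), "camera_from_world" (4x4, takes a point from world to camera coordinates). Camera axes: x right, y down, z forward; pixel columns grow to the right and rows downward; lengths in m; the calibration is good to about 2 mm. A picture is of the moment at which its call begins: read the wrist's pose just before it. camera_model takes no time and is no camera call; for the wrist camera it gives the pose at the moment of the call.
- bot.hand_in(): hands the job in; it is judged then, once.
The state is a dict: "t": time; "q": joint angles; "joint_vel": joint speeds; "joint_torque": joint torques, N m; "eef_pos": TCP position; "tool_rot": TCP orientation; "contact_force": force on the tool from outside, world axes, zero at the start; "torque": the same for the moment, N m; "gripper_width": opening from 0.0 (shut) to 1.0 (fully open); "grasp_force": force on a finger pad.
Only numpy, scipy, OpenCV 4.12 (cv2) and the standard library are available. Lean on these libraries where they do the work, as an engineer would, in place of code of your own. Each camera call takes 0.05 s, during which the arm holds its last target. There are 200 camera calls.

## Working session

There is one attempt and no reset: what is moved stays moved. The work goes in short steps, Python scripts to look and compute and a tool call to move; the robot and the scene stay as the last step left them, time stands still between calls to the robot, and variables do not carry over. Pictures are saved under pics/ and viewed, at most 14 in all, crops included, and the job is handed in when it is done.

Besides the shell and the picture viewer there is one more tool, called after "Call:" by a JSON object that holds its "fn" and its "kwargs". send_rows: Moves the arm, as the interface text tells. Its arguments: {"type":"object","properties":{"slide":{"type":"array","items":{"type":"array","items":{"type":"number"}}},"roll":{"type":"array","items":{"type":"number"}},"claw":{"type":"array","items":{"type":"number"}},"force":{"type":"number"}},"required":["slide","roll","claw"]}

```bash
ls; mkdir -p pics
python3 - <<'E'
from station import bot
import cv2
o=bot.get_obs();print(o, bot.grip_depth)
for n in("top","scene"):
    cv2.imwrite(f"pics/{n}0.png",bot.read_camera(n)[:,:,::-1]); m=bot.camera_model(n);print(m)
E
```

```text
pics
{'t': 0.0, 'q': array([ 1.00289092,  0.4777798 ,  0.02231422,  1.55647084, -0.01151509,
        1.10928787, -0.08309799]), 'joint_vel': array([-0.00195122, -0.00050836,  0.00045278, -0.00118593,  0.00178861,
        0.00097611, -0.00212566]), 'joint_torque': array([ 2.31116601e-04, -5.96451795e+01,  1.60783231e+00, -2.81192654e+01,
        1.24570553e-02,  9.45960899e-03,  3.03198567e-05]), 'eef_pos': array([ 0.29925487, -0.60430105,  0.19643069]), 'tool_rot': array([-8.71162077e-04,  9.73683685e-01,  2.27901853e-01, -2.60194693e-04]), 'contact_force': array([-0.69324496,  0.04654047, -0.02149582]), 'torque': array([-0.01045788,  0.05488317,  0.01970165]), 'grasp_force': 0.0, 'gripper_width': 0.9966901505046194} 0.0187
{'camera_matrix': array([[624.60403119,   0.        , 323.30781771],
       [  0.        , 624.60403119, 244.71387232],
       [  0.        ,   0.        ,   1.        ]]), 'D': array([-0.0562014,  0.       ,  0.       ,  0.       ,  0.       ]), 'camera_from_world': array([[-1.43198182e-02, -9.99896679e-01,  1.25453042e-03,
        -2.52930592e-03],
       [-9.96991077e-01,  1.41825912e-02, -7.62079201e-02,
         5.55101540e-01],
       [ 7.61822538e-02, -2.34203919e-03, -9.97091159e-01,
         1.35875475e+00],
       [ 0.00000000e+00,  0.00000000e+00,  0.00000000e+00,
         1.00000000e+00]])}
{'camera_matrix': array([[449.0564202 ,   0.        , 320.80134404],
       [  0.        , 449.0564202 , 242.28737706],
       [  0.        ,   0.        ,   1.        ]]), 'D': array([-0.00333988,  0.        ,  0.        ,  0.        ,  0.        ]), 'camera_from_world': array([[-0.44367951,  0.89616538, -0.00600767,  0.26467157],
       [ 0.68532006,  0.33495792, -0.64663716, -0.31250092],
       [-0.57748152, -0.29101683, -0.76277408,  1.25573876],
       [ 0.        ,  0.        ,  0.        ,  1.        ]])}
```

View pics/top0.png

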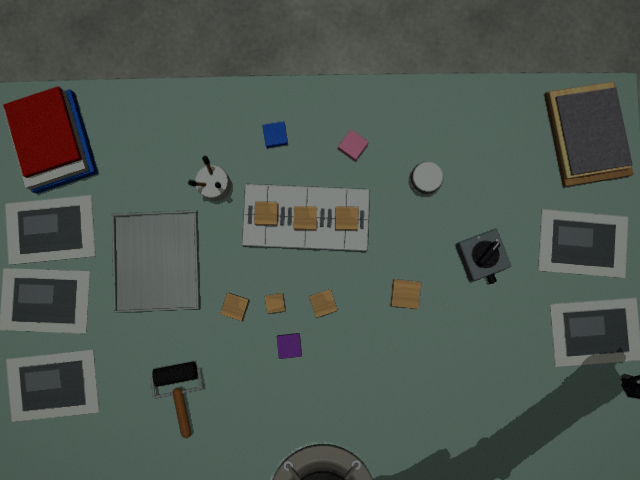

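View pics/scene0.png

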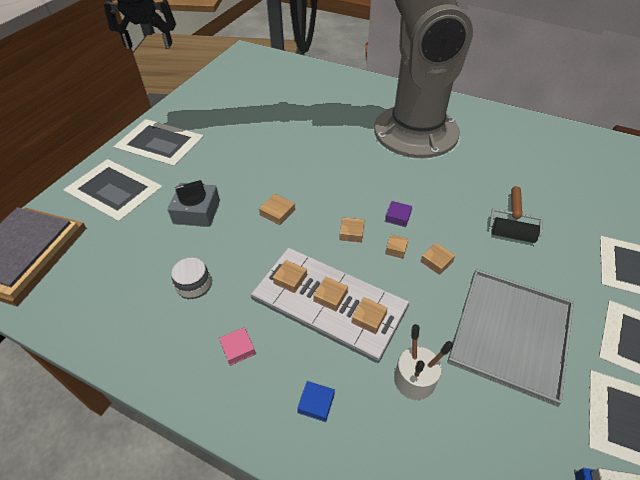

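The top view shows three exposed blocks on the bed at (266,213), (305,218) and (347,218). The waiting row has blocks at (235,306), (275,303, small), (323,303) and (406,294, large). The tray is at (155,262) and the isolator at (485,253).

```bash
cat > h.py <<'E'
from station import bot
import cv2, numpy as np
from scipy.spatial.transform import Rotation as R
def ray(m,uv,z):
    uv=np.asarray(uv,float).reshape(-1,1,2)
    n=cv2.undistortPoints(uv,m["camera_matrix"],m["D"]).reshape(-1,2)
    T=m["camera_from_world"];Rw=T[:3,:3].T;c=-Rw@T[:3,3]
    d=np.c_[n,np.ones(len(n))]@Rw.T
    return c+d*((z-c[2])/d[:,2])[:,None]
def proj(m,p):
    T=m["camera_from_world"]
    return cv2.projectPoints(np.asarray(p,float).reshape(-1,1,3),cv2.Rodrigues(T[:3,:3])[0],T[:3,3],m["camera_matrix"],m["D"])[0].reshape(-1,2)
def wood(img,lo=(8,70,60),hi=(24,255,255)):
    return cv2.morphologyEx(cv2.inRange(cv2.cvtColor(img,cv2.COLOR_RGB2HSV),lo,hi),cv2.MORPH_OPEN,np.ones((3,3)))
def rect(m,c,z):
    p=ray(m,c.reshape(-1,2),z)[:,:2]
    (cx,cy),(w,h),_=r=cv2.minAreaRect((p*1000).astype(np.float32)); b=cv2.boxPoints(r)
    e=b[1]-b[0]; a=np.degrees(np.arctan2(e[1],e[0]))
    return cx,cy,w,h,(a+45)%90-45
def yaw():
    o=bot.get_obs(); q=o["tool_rot"]; M=R.from_quat(np.r_[q[1:],q[0]]).as_matrix()
    return o,M
def to(x,y,z=None,ang=None):
    """shift in tool mm from present TCP to world mm target (tcp), roll to put tool y along world angle ang (deg, mod 180)"""
    o,M=yaw(); p=o["eef_pos"]*1000; t=np.array([x,y,p[2] if z is None else z])
    s=M.T@(t-p); a=np.degrees(np.arctan2(M[1,1],M[0,1]))
    r=None
    if ang is not None: # tool z down: +roll -> tool y angle decreases
        r=(a-ang+90)%180-90
    print("slide",s.round(1),"roll",r,"tooly ang",round(a,1),"tcp",p.round(1),"q7",o["q"][6].round(2),"t",o["t"])
E
python3 - <<'E'
from h import *
im=bot.read_camera("top");m=bot.camera_model("top")
k=wood(im)
for c in cv2.findContours(k,cv2.RETR_EXTERNAL,cv2.CHAIN_APPROX_NONE)[0]:
    if cv2.contourArea(c)<150: continue
    u=c.reshape(-1,2).mean(0)
    z=.042 if 180<u[1]<245 else .022
    print(u.round(),np.round(rect(m,c,z),1))
for n,(x0,y0) in {"sw":(445,215),"bed":(235,175)}.items():
    w,h=(80,80) if n=="sw" else (145,85)
    f=7 if n=="sw" else 5
    cv2.imwrite(f"pics/{n}.png",cv2.resize(im[y0:y0+h,x0:x0+w,::-1],None,fx=f,fy=f,interpolation=cv2.INTER_CUBIC))
to(0,0)
E
```

```text
[181. 413.] [191.7 305.6 106.   18.9  11.2]
[274. 303.] [428.4  98.8  39.9  39.4   7.7]
[234. 306.] [422.3 188.1  49.5  49.7 -18.9]
[323. 303.] [426.7  -7.6  49.8  49.3  17.6]
[406. 294.] [ 444.8 -189.6   60.6   59.8   -7.2]
[346. 218.] [611.2 -60.8  48.1  48.4  -0.9]
[305. 218.] [613.6  28.7  48.1  50.6  -0.8]
[266. 213.] [624.8 114.9  50.2  48.4  -0.9]
[600. 176.] [ 703.4 -633.1   22.1  159.8    8.9]
[573. 100.] [ 856.3 -612.6  109.3  154.5    8.5]
slide [   0.  -674.5    0.9] roll None tooly ang -63.7 tcp [ 299.3 -604.5  196.7] q7 -0.08 t 0.15
```

View pics/sw.png

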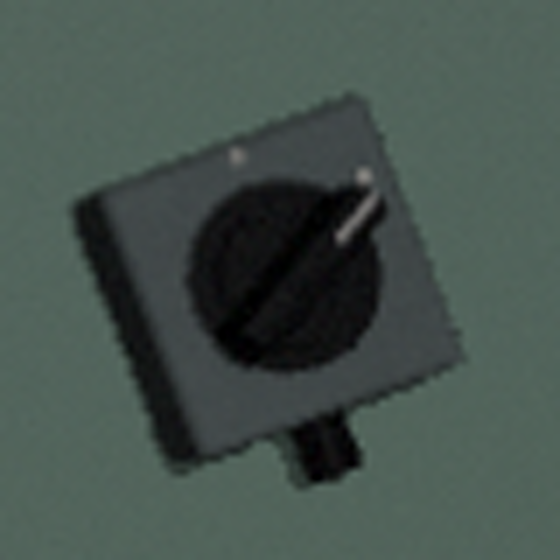

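View pics/bed.png

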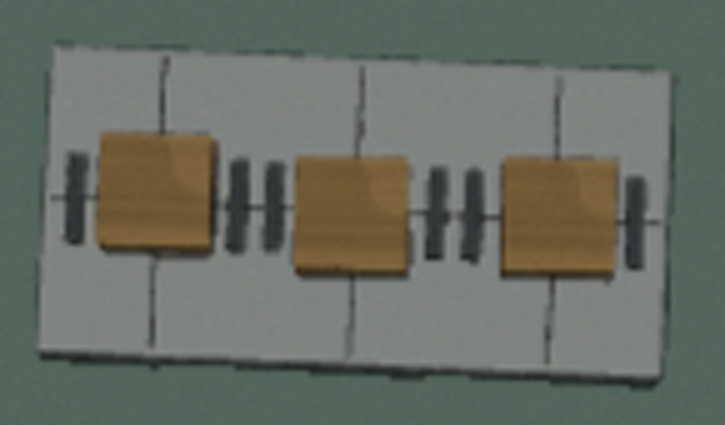

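The isolator's white end points at the right-hand dot (crop 365,175), so it is on; the off dot is at (237,155). The bed crop shows a block in each of the three bays, and none of them is centred.

Run:
```python
from h import *
im=bot.read_camera("top");m=bot.camera_model("top")
f=lambda p,k,o:(np.array(p,float)+.5)/k-.5+np.array(o)
c=ray(m,f([(100,195),(355,97),(460,355),(205,450)],7,(445,215)),.05)*1000
ctr=c.mean(0);print("box",c.round(1)[:,:2].tolist(),ctr.round(1))
for n,p,z in(("off",(237,155),.05),("on",(365,175),.05),("wi",(340,240),.0865),("wo",(378,195),.0865)):
    q=ray(m,f([p],7,(445,215)),z)[0]*1000; d=q-ctr; print(n,q.round(1),np.degrees(np.arctan2(d[1],d[0])).round(1),np.hypot(*d[:2]).round(1))
# bed
hsv=cv2.cvtColor(im,cv2.COLOR_RGB2HSV)
k=cv2.inRange(hsv,(0,0,105),(179,40,255)); k[:180]=0;k[255:]=0;k[:,:240]=0;k[:,375:]=0
k=cv2.morphologyEx(k,cv2.MORPH_CLOSE,np.ones((9,9)))
cc=max(cv2.findContours(k,cv2.RETR_EXTERNAL,cv2.CHAIN_APPROX_NONE)[0],key=cv2.contourArea)
b=rect(m,cc,.02);print("bed",np.round(b,1))
k=cv2.inRange(hsv,(0,0,0),(179,255,75)); k[:190]=0;k[240:]=0;k[:,:246]=0;k[:,366:]=0
for c in cv2.findContours(k,cv2.RETR_EXTERNAL,cv2.CHAIN_APPROX_NONE)[0]:
    if cv2.contourArea(c)>20: print("bar",np.round(rect(m,c,.026),1))
# scribed line crossings seen: crop coords of far/near line ends and the y-line
for nm,A,B in(("L",(166,62),(151,345)),("M",(362,70),(348,352)),("R",(560,80),(546,362)),("y",(52,197),(660,222))):
    print(nm,ray(m,f([A,B],5,(235,175)),.02).round(4)[:,:2].tolist())
# tray corners by eye
print("tray",(ray(m,[(113,212),(197,211),(199,309),(116,311)],.016)*1000).round(1)[:,:2].tolist())
```

```text
box [[553.6, -304.6], [583.0, -385.3], [502.3, -415.4], [474.1, -334.8]] [ 528.3 -360.    50. ]
off [ 565.4 -347.7   50. ] 18.3 39.2
on [ 558.7 -387.6   50. ] -42.2 41.0
wi [ 536.1 -369.    86.5] -48.7 11.9
wo [ 549.6 -381.    86.5] -44.6 30.0
bed [618.6  28.1 276.5 136.1  -3.3]
bar [586.5 -59.9  46.3   4.4  -0.8]
bar [588.9  30.6  46.3   2.2  -0.8]
bar [609.4 -93.4  11.1  37.8  -1.1]
bar [613.7 -23.9   8.8  40.   -0.9]
bar [615.   -7.4  37.8  11.    5.5]
bar [ 6.194e+02  6.340e+01  6.600e+00  3.560e+01 -6.000e-01]
bar [ 6.196e+02  7.990e+01  8.800e+00  4.000e+01 -5.000e-01]
bar [609.  105.4  30.   63.2  36. ]
bar [ 6.240e+02  1.518e+02  6.600e+00  3.790e+01 -3.000e-01]
L [[0.6859, 0.1114], [0.5594, 0.1189]]
M [[0.681, 0.0241], [0.5551, 0.0318]]
R [[0.6752, -0.0641], [0.5494, -0.0557]]
y [[0.626, 0.1625], [0.611, -0.1073]]
tray [[635.6, 459.6], [634.9, 270.3], [417.1, 265.8], [414.8, 450.6]]
```

Run:
```python
from h import *
to(528.3,-360,130,48.5)
```

```text
slide [ 313.7 -117.5   66.9] roll 67.84650789865964 tooly ang -63.7 tcp [ 299.3 -604.5  196.8] q7 -0.08 t 0.2
```

Call:
{"fn": "send_rows", "kwargs": {"slide": [[40,-15,0],[79,-29,0],[118,-44,0],[157,-59,0],[196,-73,0],[235,-88,0],[274,-103,0],[313.7,-117.5,0]], "roll": [7,14,21,28,35,42,49,56], "claw": [1,1,1,1,1,1,0.6,0.6], "force": 60}}

```text
t: 0.87
eef_pos: [0.5284, -0.3598, 0.1974]
tool_rot: [-0.0, 0.966, -0.259, -0.0]
contact_force: [1.2, -0.6, 1.1]
gripper_width: 0.743
grasp_force: 0.0
```

Call:
{"fn": "send_rows", "kwargs": {"slide": [[0,0,10],[0,0,22],[0,0,33],[0,0,44],[0,0,55],[0,0,66],[0,0,66],[0,0,66]], "roll": [6,12,12,12,12,12,12,12], "claw": [0.6,0.6,0.6,0.6,0.6,0.6,0.6,0.6]}}

```text
t: 1.53
eef_pos: [0.5266, -0.3618, 0.1306]
tool_rot: [-0.0, 0.935, -0.356, -0.001]
contact_force: [0.4, -0.5, 0.9]
gripper_width: 0.6
grasp_force: 0.0
```

Run:
```python
from h import *
to(528.3,-360,62,48.5)
im=bot.read_camera("wrist");m=bot.camera_model("wrist")
cv2.imwrite("pics/w1.png",im[:,:,::-1]);print(m["camera_from_world"].round(3))
print(proj(m,[(.5283,-.36,.0865),(.549,-.381,.0865),(.5283,-.36,.05)]).round())
```

```text
slide [ 0.2 -2.5 68.6] roll -0.1575762358217503 tooly ang -131.7 tcp [ 526.6 -361.8  130.6] q7 -1.71 t 1.5333
[[-0.665 -0.747  0.     0.08 ]
 [-0.711  0.634  0.305  0.584]
 [-0.228  0.203 -0.952  0.511]
 [ 0.     0.     0.     1.   ]]
[[311. 249.]
 [314. 204.]
 [312. 233.]]
```

View pics/w1.png

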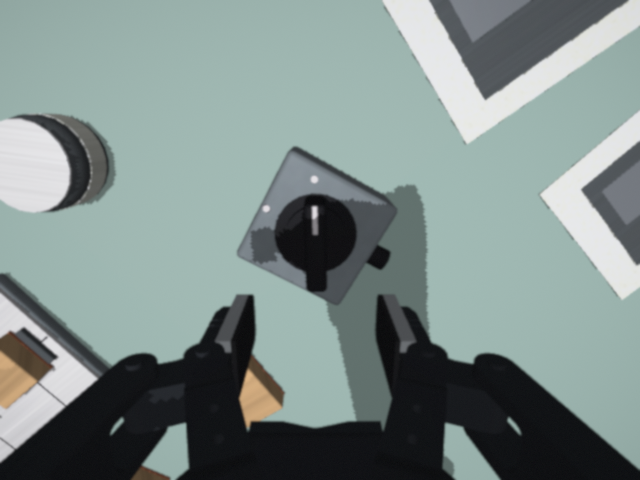

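The wrist view shows the bar handle from (314,205) to (317,290), on the fingers' midline (column 316).

Run:
```python
from h import *
m=bot.camera_model("wrist");o,M=yaw()
print(ray(m,[(316,248)],.0865)*1000,ray(m,[(315.5,232)],.056)*1000, proj(m,o["eef_pos"]),proj(m,o["eef_pos"]-M[:,2]*.0187), m["camera_matrix"][0,0])
print(proj(bot.camera_model("top"),o["eef_pos"]))
```

```text
[[ 527.09170057 -362.84492989   86.5       ]] [[ 528.38447359 -363.61521864   56.        ]] [[314.95503447 277.10787904]] [[314.94311878 293.06583142]] 368.81785188384816
[[495.90983467 251.73637394]]
```

Call:
{"fn": "send_rows", "kwargs": {"slide": [[1,0,15],[1,0,30],[1,0,45],[1,0,60],[1,0,68.5],[1,0,68.5],[1,0,68.5],[1,0,68.5]], "roll": [0,0,0,0,0,0,0,0], "claw": [0.6,0.6,0.6,0.6,0.6,0.6,0.2,0], "force": 50}}

```text
t: 2.25
eef_pos: [0.5289, -0.3629, 0.0641]
tool_rot: [0.0, 0.935, -0.356, 0.001]
contact_force: [-0.2, 0.3, 0.3]
gripper_width: 0.33
grasp_force: 0.0
```

Call:
{"fn": "send_rows", "kwargs": {"slide": [[0,0,0],[0,0,0],[0,0,0],[0,0,0],[0,0,0],[0,0,0],[0,0,0],[0,0,0]], "roll": [0,0,0,0,0,0,0,0], "claw": [0,0,0,0,0,0,0,0]}}

```text
t: 2.92
eef_pos: [0.5281, -0.3623, 0.0629]
tool_rot: [-0.0, 0.935, -0.356, -0.0]
contact_force: [0.1, -0.3, -0.3]
gripper_width: -0.0
grasp_force: 0.0
```

Run:
```python
from h import *
a=bot.read_camera("wrist");b=bot.read_camera("top")[215:295,445:525]
c=np.vstack([cv2.resize(a,(400,300)),cv2.resize(b,(400,300),interpolation=cv2.INTER_CUBIC)])
cv2.imwrite("pics/w2.png",c[:,:,::-1]);print(bot.get_obs())
```

```text
{'t': 3.0167, 'q': array([ 0.39466054,  0.56957538,  0.15019345,  1.75938485, -0.11053441,
        0.82086918, -1.70086197]), 'joint_vel': array([-0.00069451,  0.00190982, -0.00042504,  0.00223479,  0.00074151,
       -0.00069488, -0.00051818]), 'joint_torque': array([-1.00974386e-03, -5.92439640e+01,  3.98343757e+00, -2.28668332e+01,
        1.00521659e-02,  1.60867003e-03, -5.33753095e-07]), 'eef_pos': array([ 0.52813688, -0.3622418 ,  0.06287743]), 'tool_rot': array([-1.72690065e-05,  9.34659462e-01, -3.55544217e-01, -2.43643277e-05]), 'contact_force': array([0.82060355, 0.26612273, 0.36513727]), 'torque': array([-0.04394702, -0.02974442, -0.05114182]), 'grasp_force': 0.0, 'gripper_width': 4.0614199866402225e-05}
```

View pics/w2.png

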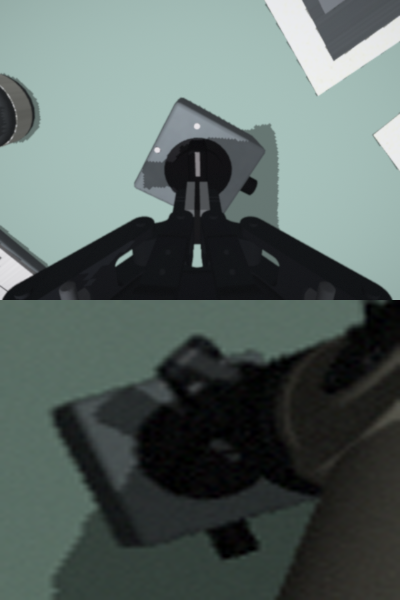

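Run:
```python
from h import *
a=bot.read_camera("wrist")[200:440,160:480]
cv2.imwrite("pics/w3.png",cv2.convertScaleAbs(cv2.resize(a,None,fx=2.5,fy=2.5,interpolation=cv2.INTER_CUBIC)[:,:,::-1],alpha=1.8,beta=25))
m=bot.camera_model("wrist");o,M=yaw();print((proj(m,[o["eef_pos"],(.528,-.362,.0865)])-[160,200])*2.5)
```

```text
[[387.36502797 192.79594526]
 [386.63867226 245.9225219 ]]
```

View pics/w3.png

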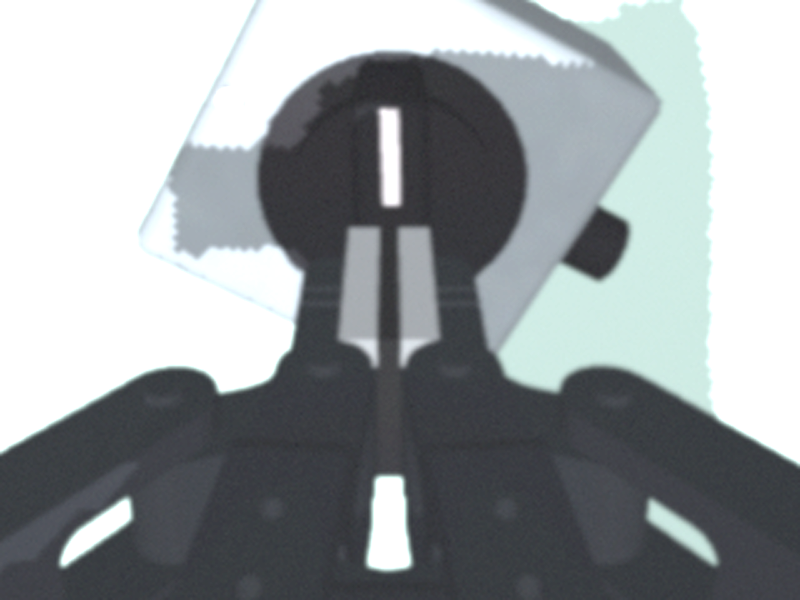

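The fingers look nearly shut in front of the bar, with no bar between them. I'll check from the side with the scene camera.

Run:
```python
from h import *
a=bot.read_camera("scene")[60:260,100:300];m=bot.camera_model("scene");o,M=yaw()
cv2.imwrite("pics/s3.png",cv2.convertScaleAbs(cv2.resize(a,None,fx=3,fy=3,interpolation=cv2.INTER_CUBIC)[:,:,::-1],alpha=1.6,beta=20))
print((proj(m,[o["eef_pos"],(.528,-.362,.0865),(.528,-.362,.05)])-[100,60])*3)
w=bot.camera_model("wrist")["camera_from_world"];c=-w[:3,:3].T@w[:3,3];print("cam in tool",M.T@(c-o["eef_pos"]))
```

```text
[[268.75955938 396.47537822]
 [261.84454004 372.99492143]
 [273.07467929 408.96661964]]
cam in tool [ 7.77641793e-02  9.42028380e-05 -1.77065880e-01]
```

View pics/s3.png

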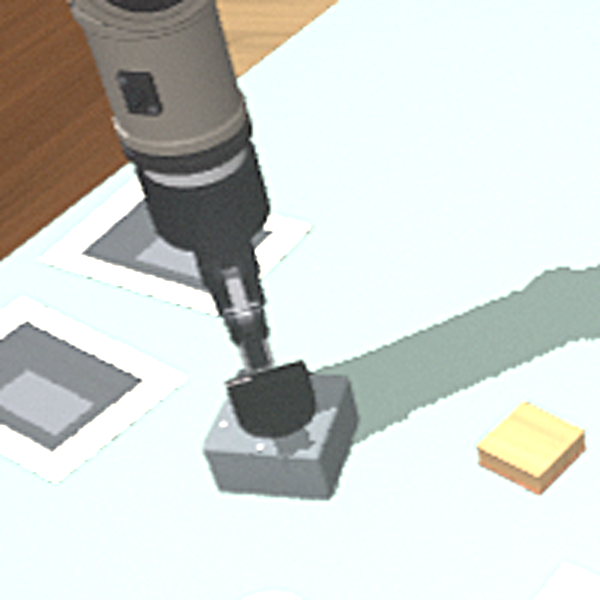

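The wrist and scene views both put the real finger ends about 30 mm above the reported TCP, so the fingers closed above the handle. I'll reopen, go down about 28 mm while watching the force, and close again.

Call:
{"fn": "send_rows", "kwargs": {"slide": [[0,0,0],[0,0,0],[0,0,0],[0,0,0],[0,0,0],[0,0,0],[0,0,3],[0,0,5]], "roll": [0,0,0,0,0,0,0,0], "claw": [0.5,0.5,0.5,0.5,0.5,0.5,0.5,0.5]}}

```text
t: 3.78
eef_pos: [0.5281, -0.3622, 0.0577]
tool_rot: [-0.0, 0.935, -0.356, 0.0]
contact_force: [-0.9, -0.0, 0.5]
gripper_width: 0.5
grasp_force: 0.0
```

Call:
{"fn": "send_rows", "kwargs": {"slide": [[0,0,3],[0,0,6],[0,0,9],[0,0,12],[0,0,15],[0,0,18],[0,0,20],[0,0,20]], "roll": [0,0,0,0,0,0,0,0], "claw": [0.5,0.5,0.5,0.5,0.5,0.5,0.5,0.5]}}

```text
t: 4.45
eef_pos: [0.5278, -0.3621, 0.0373]
tool_rot: [-0.0, 0.935, -0.356, -0.0]
contact_force: [-0.1, 0.5, -0.3]
gripper_width: 0.501
grasp_force: 0.0
```

Call:
{"fn": "send_rows", "kwargs": {"slide": [[0,0,0],[0,0,0],[0,0,0],[0,0,0],[0,0,0],[0,0,0],[0,0,0],[0,0,0]], "roll": [0,0,0,0,0,0,0,0], "claw": [0,0,0,0,0,0,0,0]}}

```text
t: 5.12
eef_pos: [0.5279, -0.3628, 0.0383]
tool_rot: [0.0, 0.935, -0.356, 0.0]
contact_force: [-3.5, -0.2, 6.0]
gripper_width: 0.151
grasp_force: 50.8
```

The handle is gripped, reading 0.15 open at 51 N. Next I turn it off.

Call:
{"fn": "send_rows", "kwargs": {"slide": [[0,0,-1],[0,0,-1],[0,0,-1],[0,0,-1],[0,0,-1],[0,0,-1],[0,0,-1],[0,0,-1]], "roll": [-4,-8,-12,-16,-20,-24,-28,-32], "claw": [0,0,0,0,0,0,0,0]}}

```text
t: 5.78
eef_pos: [0.5283, -0.3617, 0.0384]
tool_rot: [-0.0, 0.997, -0.083, 0.0]
contact_force: [-0.3, -0.5, -2.3]
gripper_width: 0.148
grasp_force: 49.7
```

Call:
{"fn": "send_rows", "kwargs": {"slide": [[0,0,0],[0,0,0],[0,0,0],[0,0,0],[0,0,0],[0,0,0],[0,0,0],[0,0,0]], "roll": [-4,-8,-12,-16,-20,-24,-28,-28], "claw": [0,0,0,0,0,0,0,0]}}

```text
t: 6.45
eef_pos: [0.5282, -0.3607, 0.0383]
tool_rot: [-0.001, 0.987, 0.161, 0.0]
contact_force: [-0.3, 1.7, 0.4]
gripper_width: 0.145
grasp_force: 49.9
```

Call:
{"fn": "send_rows", "kwargs": {"slide": [[0,0,0],[0,0,0],[0,0,0],[0,0,0],[0,0,0],[0,0,0],[0,0,0],[0,0,0]], "roll": [-1,-2,-2.5,-2.5,-2.5,-2.5,-2.5,-2.5], "claw": [0,0,0,0,0,0,0,0]}}

```text
t: 7.12
eef_pos: [0.5281, -0.3607, 0.0384]
tool_rot: [-0.001, 0.984, 0.18, -0.0]
contact_force: [-0.3, 5.4, -2.2]
gripper_width: 0.146
grasp_force: 49.9
```

Run:
```python
from h import *
to(528,-362); print(bot.get_obs()["torque"])
```

```text
slide [-0.6  1.1 -0. ] roll None tooly ang -69.2 tcp [ 528.1 -360.7   38.4] q7 -0.79 t 7.1167
[ 1.2020551  -0.07143145 -0.71957417]
```

Off stop reached: 62.5° turned and a 0.7 N m reaction. I release, lift, and go to the right-hand exposed block.

Call:
{"fn": "send_rows", "kwargs": {"slide": [[0,0,0],[0,0,0],[0,0,0],[0,0,0],[0,0,-30],[0,0,-70],[0,0,-110],[0,0,-150]], "roll": [0,0,0,0,0,0,0,0], "claw": [0.5,0.5,0.5,0.5,0.5,0.5,0.5,0.5]}}

```text
t: 7.78
eef_pos: [0.5277, -0.3627, 0.1908]
tool_rot: [0.0, 0.984, 0.181, -0.0]
contact_force: [0.9, -1.2, -0.4]
gripper_width: 0.5
grasp_force: 0.0
```

Call:
{"fn": "send_rows", "kwargs": {"slide": [[23,-31,0],[46,-63,0],[69,-94,0],[92,-125,0],[115,-157,0],[138,-188,0],[161,-220,0],[184,-251,0]], "roll": [-7,-14,-21,-28,-35,-42,-49,-56], "claw": [1,1,1,1,1,1,1,1]}}

```text
t: 8.45
eef_pos: [0.6113, -0.0609, 0.1895]
tool_rot: [0.001, 0.782, 0.624, 0.0]
contact_force: [1.4, -0.0, -0.6]
gripper_width: 0.997
grasp_force: 0.0
```

Call:
{"fn": "send_rows", "kwargs": {"slide": [[0,0,10],[0,0,20],[0,0,30],[0,0,40],[0,0,50],[0,0,60],[0,0,60],[0,0,60]], "roll": [-6,-12,-12,-12,-12,-12,-12,-12], "claw": [1,1,1,1,1,1,1,1]}}

```text
t: 9.12
eef_pos: [0.6103, -0.0626, 0.1282]
tool_rot: [-0.0, 0.715, 0.699, -0.0]
contact_force: [0.3, -0.2, 0.2]
gripper_width: 0.998
grasp_force: 0.0
```

Run:
```python
from h import *
to(611.2,-60.8,10,-0.9)
im=bot.read_camera("wrist");m=bot.camera_model("wrist");cv2.imwrite("pics/w4.png",im[:,:,::-1])
for c in cv2.findContours(wood(im),cv2.RETR_EXTERNAL,cv2.CHAIN_APPROX_NONE)[0]:
    if cv2.contourArea(c)>2000: print(c.reshape(-1,2).mean(0).round(),np.round(rect(m,c,.042),1))
t=bot.read_camera("top");mt=bot.camera_model("top")
k=cv2.inRange(cv2.cvtColor(t,cv2.COLOR_RGB2GRAY)[235:270,468:510],120,255)
ys,xs=np.nonzero(k);n,l,s,ce=cv2.connectedComponentsWithStats(k)
print([(s[i,4],(ray(mt,ce[i]+[468,235],.0865)[0]*1000).round(1)) for i in range(1,n)])
```

```text
slide [  1.8   1.  118.2] roll -0.3323680825616151 tooly ang -1.2 tcp [610.3 -62.6 128.2] q7 -0.24 t 9.1167
[316. 226.] [611.9 -60.   53.1  49.   -2.7]
[ 79. 157.] [444.   -4.6  55.6  46.   17.1]
[317.  98.] [613.6  29.1  48.6  48.9  -1.8]
[60. 20.] [446.7  82.6  23.3  49.3  -2.6]
[(np.int32(1), array([ 561.7, -337.6,   86.5])), (np.int32(3), array([ 555.5, -377.2,   86.5])), (np.int32(1), array([ 550.9, -352.1,   86.5])), (np.int32(1), array([ 546.6, -354.1,   86.5])), (np.int32(1), array([ 540.3, -356. ,   86.5]))]
```

View pics/w4.png

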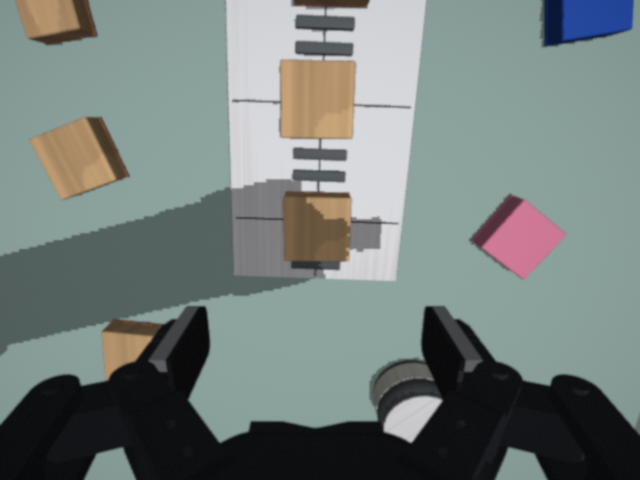

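The handle's mark now reads about 20°, so it is off. The wrist and top views agree on the block to 1 mm. The open pad tips sit about 47 mm behind the TCP, so a block on the bed is gripped at TCP z ≈ -12.

Call:
{"fn": "send_rows", "kwargs": {"slide": [[2,1,20],[2,1,45],[2,1,70],[2,1,95],[2,1,115],[2,1,130],[2,1,136],[2,1,140]], "roll": [0,0,0,0,0,0,0,0], "claw": [1,1,1,1,1,1,1,1], "force": 80}}

```text
t: 9.88
eef_pos: [0.6119, -0.0602, -0.0114]
tool_rot: [-0.0, 0.714, 0.7, -0.0]
contact_force: [-0.4, 0.6, 0.3]
gripper_width: 0.998
grasp_force: 0.0
```

Call:
{"fn": "send_rows", "kwargs": {"slide": [[0,0,0],[0,0,0],[0,0,0],[0,0,0],[0,0,0],[0,0,0],[0,0,0],[0,0,0]], "roll": [0,0,0,0,0,0,0,0], "claw": [0.5,0,0,0,0,0,0,0]}}

```text
t: 10.55
eef_pos: [0.6134, -0.0602, -0.0093]
tool_rot: [0.001, 0.714, 0.7, 0.001]
contact_force: [-0.6, -0.1, 6.9]
gripper_width: 0.561
grasp_force: 84.2
```

Run:
```python
from h import *
to(480,310)
```

```text
slide [ 367.4 -140.9   -0.5] roll None tooly ang -1.2 tcp [613.4 -60.2  -9.3] q7 -0.33 t 10.55
```

Call:
{"fn": "send_rows", "kwargs": {"slide": [[0,0,-10],[0,0,-30],[0,0,-60],[0,0,-90],[0,0,-120],[0,0,-150],[20,-8,-160],[45,-17,-160]], "roll": [0,0,0,0,0,0,0,0], "claw": [0,0,0,0,0,0,0,0]}}

```text
t: 11.22
eef_pos: [0.5983, -0.0171, 0.1534]
tool_rot: [0.003, 0.716, 0.698, 0.002]
contact_force: [-0.1, 1.4, -1.6]
gripper_width: 0.563
grasp_force: 87.8
```

Call:
{"fn": "send_rows", "kwargs": {"slide": [[38,-15,0],[76,-29,0],[115,-44,0],[153,-59,0],[191,-73,0],[230,-88,0],[268,-103,0],[300,-115,0]], "roll": [0,0,0,0,0,0,0,0], "claw": [0,0,0,0,0,0,0,0]}}

```text
t: 11.88
eef_pos: [0.485, 0.2902, 0.15]
tool_rot: [-0.0, 0.714, 0.701, 0.001]
contact_force: [0.6, 0.2, -1.5]
gripper_width: 0.559
grasp_force: 87.8
```

Call:
{"fn": "send_rows", "kwargs": {"slide": [[15,-6,0],[22,-9,0],[22,-9,30],[22,-9,60],[22,-9,90],[22,-9,120],[22,-9,140],[22,-9,150]], "roll": [0,0,0,0,0,0,0,0], "claw": [0,0,0,0,0,0,0,0]}}

```text
t: 12.55
eef_pos: [0.4776, 0.3066, -0.0036]
tool_rot: [0.0, 0.715, 0.699, -0.002]
contact_force: [0.4, -0.2, -0.6]
gripper_width: 0.565
grasp_force: 87.9
```

Run:
```python
from h import *
to(480,310,-23.5,0)
```

```text
slide [ 3.6  2.4 19.9] roll -1.2599256540646309 tooly ang -1.3 tcp [477.6 306.6  -3.6] q7 -1.08 t 12.55
```

Call:
{"fn": "send_rows", "kwargs": {"slide": [[0,0,6],[0,0,12],[0,0,16],[0,0,18.5],[0,0,18.5],[0,0,18.5],[0,0,18.5],[0,0,18.5]], "roll": [0,0,0,0,0,0,0,0], "claw": [0,0,0,0,0,0.7,0.8,0.8]}}

```text
t: 13.22
eef_pos: [0.4787, 0.3098, -0.019]
tool_rot: [0.0, 0.714, 0.7, 0.001]
contact_force: [-0.2, -0.2, -0.2]
gripper_width: 0.799
grasp_force: 0.0
```

Call:
{"fn": "send_rows", "kwargs": {"slide": [[0,0,0],[0,0,0],[0,0,-20],[0,0,-50],[0,0,-85],[0,0,-120],[0,0,-155],[0,0,-170]], "roll": [0,0,0,0,0,0,0,0], "claw": [0.8,0.8,0.8,0.8,0.8,0.8,1,1]}}

```text
t: 13.88
eef_pos: [0.4798, 0.3113, 0.1553]
tool_rot: [0.001, 0.714, 0.7, 0.003]
contact_force: [1.2, 0.2, 0.2]
gripper_width: 0.997
grasp_force: 0.0
```

```bash
cat >> h.py <<'E'
def blocks():
    im=bot.read_camera("top");m=bot.camera_model("top")
    for c in cv2.findContours(wood(im),cv2.RETR_EXTERNAL,cv2.CHAIN_APPROX_NONE)[0]:
        a=cv2.contourArea(c);u=c.reshape(-1,2).mean(0)
        if a<150 or a>1600 or u[0]>450 or u[1]>360: continue
        z=.042 if 185<u[1]<245 and 245<u[0]<370 else .027 if u[0]<200 else .022
        print("block",u.round(),z,np.round(rect(m,c,z),1))
E
python3 - <<'E'
from h import *
blocks(); to(613.6,28.9,None,-0.9)
E
```

```text
block [337. 308.] 0.022 [414.6 -38.3  49.7  49.3  17.5]
block [274. 303.] 0.022 [428.4  98.8  39.9  39.4   7.9]
block [234. 306.] 0.022 [422.3 188.1  49.5  49.7 -18.9]
block [405. 293.] 0.022 [ 444.8 -189.3   60.7   59.9   -7.1]
block [179. 281.] 0.027 [479.2 308.   48.7  48.3  -0.7]
block [305. 218.] 0.042 [613.6  28.7  48.1  50.6  -0.8]
block [266. 213.] 0.042 [624.7 114.8  49.4  50.8  -3.9]
slide [-280.3  138.6   -0.4] roll -0.25366743206627973 tooly ang -1.2 tcp [480.7 311.9 156.7] q7 -0.95 t 13.9333
```

Block 1 is in the tray. One fresh block has been knocked aside, to (415,-38). Next is the middle exposed block.

Call:
{"fn": "send_rows", "kwargs": {"slide": [[-35,17,0],[-70,35,0],[-105,52,0],[-140,69,0],[-175,87,0],[-210,104,0],[-245,121,0],[-280,138.5,0]], "roll": [0,0,0,0,0,0,0,0], "claw": [1,1,1,1,1,1,1,1]}}

```text
t: 14.6
eef_pos: [0.6113, 0.0248, 0.1502]
tool_rot: [-0.0, 0.714, 0.7, -0.0]
contact_force: [0.6, 0.7, 0.3]
gripper_width: 0.999
grasp_force: 0.0
```

Call:
{"fn": "send_rows", "kwargs": {"slide": [[0,0,25],[0,0,55],[0,0,85],[0,0,115],[0,0,140],[0,0,155],[0,0,163],[0,0,166]], "roll": [0,0,0,0,0,0,0,0], "claw": [1,1,1,1,1,1,1,1]}}

```text
t: 15.27
eef_pos: [0.6099, 0.0267, -0.0172]
tool_rot: [-0.001, 0.714, 0.7, -0.001]
contact_force: [1.4, 0.2, 0.1]
gripper_width: 0.999
grasp_force: 0.0
```

Call:
{"fn": "send_rows", "kwargs": {"slide": [[0,0,0],[0,0,0],[0,0,0],[0,0,0],[0,0,0],[0,0,0],[0,0,0],[0,0,0]], "roll": [0,0,0,0,0,0,0,0], "claw": [0.5,0,0,0,0,0,0,0]}}

```text
t: 15.93
eef_pos: [0.6126, 0.027, -0.0137]
tool_rot: [0.001, 0.714, 0.7, 0.001]
contact_force: [0.5, 0.1, 7.4]
gripper_width: 0.569
grasp_force: 83.9
```

Call:
{"fn": "send_rows", "kwargs": {"slide": [[0,0,-10],[0,0,-30],[0,0,-60],[0,0,-90],[0,0,-120],[0,0,-150],[0,0,-160],[0,0,-160]], "roll": [0,0,0,0,0,0,0,0], "claw": [0,0,0,0,0,0,0,0]}}

```text
t: 16.6
eef_pos: [0.6132, 0.0271, 0.1484]
tool_rot: [0.002, 0.714, 0.7, 0.002]
contact_force: [-0.3, 0.6, -0.2]
gripper_width: 0.564
grasp_force: 83.1
```

Run:
```python
from h import *
to(570,362,-23,0)
```

```text
slide [333.9 -51.1 171.2] roll -1.1697709018585556 tooly ang -1.2 tcp [613.2  27.1 148.4] q7 -0.39 t 16.6
```

Call:
{"fn": "send_rows", "kwargs": {"slide": [[40,-6,0],[80,-12,0],[120,-18,0],[160,-24,0],[200,-30,0],[240,-37,0],[280,-43,0],[320,-49,0]], "roll": [0,0,0,0,0,0,0,0], "claw": [0,0,0,0,0,0,0,0]}}

```text
t: 17.27
eef_pos: [0.567, 0.3486, 0.1424]
tool_rot: [-0.0, 0.714, 0.7, -0.002]
contact_force: [1.0, 0.4, -0.1]
gripper_width: 0.565
grasp_force: 83.1
```

Call:
{"fn": "send_rows", "kwargs": {"slide": [[14,-2,10],[14,-2,40],[14,-2,75],[14,-2,110],[14,-2,140],[14,-2,160],[14,-2,170],[14,-2,175]], "roll": [0,0,0,0,0,0,0,0], "claw": [0,0,0,0,0,0,0,0]}}

```text
t: 17.93
eef_pos: [0.5635, 0.3587, -0.0294]
tool_rot: [0.001, 0.714, 0.7, -0.005]
contact_force: [-23.4, -20.8, 70.1]
gripper_width: 0.568
grasp_force: 92.9
```

Call:
{"fn": "send_rows", "kwargs": {"slide": [[0,0,0],[0,0,0],[0,0,0],[0,0,0],[0,0,0],[0,0,-30],[0,0,-65],[0,0,-100]], "roll": [0,0,0,0,0,0,0,0], "claw": [0,0.8,0.8,0.8,0.8,0.8,0.8,0.8]}}

```text
t: 18.6
eef_pos: [0.566, 0.3612, 0.0693]
tool_rot: [-0.0, 0.714, 0.7, -0.001]
contact_force: [1.2, 0.8, -0.7]
gripper_width: 0.801
grasp_force: 0.0
```

Call:
{"fn": "send_rows", "kwargs": {"slide": [[0,0,-40],[0,0,-75],[0,0,-75],[0,0,-75],[0,0,-75],[0,0,-75],[0,0,-75],[0,0,-75]], "roll": [0,0,0,0,0,0,0,0], "claw": [1,1,1,1,1,1,1,1]}}

```text
t: 19.27
eef_pos: [0.5662, 0.3612, 0.1428]
tool_rot: [-0.0, 0.714, 0.7, -0.001]
contact_force: [0.3, -0.4, -0.4]
gripper_width: 1.0
grasp_force: 0.0
```

Run:
```python
from h import *
blocks(); to(624.7,115,-14,-2.5)
```

```text
block [337. 308.] 0.022 [414.7 -38.7  49.7  50.   17.6]
block [236. 303.] 0.022 [426.1 186.4  48.8  41.4 -19.1]
block [275. 303.] 0.022 [428.4  98.6  39.6  39.6   7.3]
block [405. 293.] 0.022 [ 444.7 -189.5   60.9   59.9   -7. ]
block [156. 240.] 0.027 [565.9 362.6  47.3  48.7  -0.9]
block [266. 213.] 0.042 [624.7 114.8  49.4  50.8  -3.9]
slide [-245.    63.5  157.3] roll 1.3527568612319385 tooly ang -1.1 tcp [566.3 361.4 143.1] q7 -0.94 t 19.3167
```

Call:
{"fn": "send_rows", "kwargs": {"slide": [[-31,8,0],[-62,16,0],[-92,24,0],[-123,32,0],[-154,40,0],[-184,48,0],[-215,56,0],[-245,63.5,0]], "roll": [1.5,1.5,1.5,1.5,1.5,1.5,1.5,1.5], "claw": [1,1,1,1,1,1,1,1]}}

```text
t: 19.98
eef_pos: [0.6254, 0.1137, 0.144]
tool_rot: [-0.0, 0.723, 0.69, -0.0]
contact_force: [0.6, 0.6, 1.3]
gripper_width: 1.002
grasp_force: 0.0
```

Run:
```python
from h import *
to(624.7,115,-13,-2.5)
```

```text
slide [  1.3  -0.7 157. ] roll -0.16279924310975957 tooly ang -2.7 tcp [625.4 113.7 144. ] q7 -0.56 t 19.9833
```

Call:
{"fn": "send_rows", "kwargs": {"slide": [[1,-0.5,25],[1,-0.5,55],[1,-0.5,85],[1,-0.5,115],[1,-0.5,135],[1,-0.5,148],[1,-0.5,154],[1,-0.5,156]], "roll": [0,0,0,0,0,0,0,0], "claw": [1,1,1,1,1,1,1,1]}}

```text
t: 20.65
eef_pos: [0.6245, 0.1166, -0.0125]
tool_rot: [-0.0, 0.723, 0.691, -0.001]
contact_force: [0.9, 0.5, -0.1]
gripper_width: 0.998
grasp_force: 0.0
```

Call:
{"fn": "send_rows", "kwargs": {"slide": [[0,0,0],[0,0,0],[0,0,0],[0,0,0],[0,0,0],[0,0,0],[0,0,0],[0,0,0]], "roll": [0,0,0,0,0,0,0,0], "claw": [0.5,0,0,0,0,0,0,0]}}

```text
t: 21.32
eef_pos: [0.6265, 0.117, -0.0097]
tool_rot: [0.001, 0.723, 0.69, 0.001]
contact_force: [0.3, 1.0, 6.1]
gripper_width: 0.567
grasp_force: 84.3
```

Call:
{"fn": "send_rows", "kwargs": {"slide": [[0,0,-10],[0,0,-30],[0,0,-60],[0,0,-90],[0,0,-120],[0,0,-150],[0,0,-170],[0,0,-170]], "roll": [0,0,0,0,0,0,0,0], "claw": [0,0,0,0,0,0,0,0]}}

```text
t: 21.98
eef_pos: [0.6278, 0.1177, 0.1648]
tool_rot: [0.002, 0.723, 0.69, 0.004]
contact_force: [1.6, 0.7, 0.5]
gripper_width: 0.563
grasp_force: 83.5
```

Run:
```python
from h import *
to(480,410,20,0)
```

```text
slide [ 284.8 -162.5  144. ] roll -2.666740032093216 tooly ang -2.7 tcp [627.8 117.7 164.8] q7 -0.56 t 21.9833
```

Call:
{"fn": "send_rows", "kwargs": {"slide": [[36,-20,0],[72,-41,0],[107,-61,0],[143,-81,0],[178,-101,0],[214,-122,0],[249,-142,0],[285,-162.5,0]], "roll": [-1,-2,-3,-3,-3,-3,-3,-3], "claw": [0,0,0,0,0,0,0,0]}}

```text
t: 22.65
eef_pos: [0.4745, 0.4096, 0.1584]
tool_rot: [0.0, 0.705, 0.709, -0.0]
contact_force: [0.4, 0.0, -0.4]
gripper_width: 0.563
grasp_force: 83.5
```

Call:
{"fn": "send_rows", "kwargs": {"slide": [[0,0,10],[0,0,40],[0,0,75],[0,0,110],[0,0,140],[0,0,155],[0,0,160],[0,0,160]], "roll": [0,0,0,0,0,0,0,0], "claw": [0,0,0,0,0,0,0,0]}}

```text
t: 23.32
eef_pos: [0.4753, 0.4083, -0.0023]
tool_rot: [-0.0, 0.705, 0.709, -0.001]
contact_force: [0.3, 0.3, -0.2]
gripper_width: 0.566
grasp_force: 83.4
```

Run:
```python
from h import *
to(480,410,-22,0)
```

```text
slide [ 1.7  4.7 19.7] roll 0.3460011047585567 tooly ang 0.3 tcp [475.3 408.3  -2.3] q7 -1.18 t 23.3167
```

Call:
{"fn": "send_rows", "kwargs": {"slide": [[1,4,5],[1,4,10],[1,4,15],[1,4,19],[1,4,20],[1,4,20],[1,4,20],[1,4,20]], "roll": [0,0,0,0,0,0,0,0], "claw": [0,0,0,0,0,0,0.8,0.8]}}

```text
t: 23.98
eef_pos: [0.48, 0.41, -0.0213]
tool_rot: [0.0, 0.705, 0.709, 0.0]
contact_force: [0.4, 0.4, 0.4]
gripper_width: 0.794
grasp_force: 0.0
```

Call:
{"fn": "send_rows", "kwargs": {"slide": [[0,0,0],[0,0,0],[0,0,-10],[0,0,-40],[0,0,-80],[0,0,-120],[0,0,-160],[0,0,-180]], "roll": [0,0,0,0,0,0,0,0], "claw": [0.8,0.8,0.8,0.8,0.8,0.8,1,1]}}

```text
t: 24.65
eef_pos: [0.481, 0.4119, 0.1648]
tool_rot: [0.0, 0.705, 0.709, 0.004]
contact_force: [-0.3, -0.1, 1.0]
gripper_width: 0.998
grasp_force: 0.0
```

Call:
{"fn": "send_rows", "kwargs": {"slide": [[-30,0,0],[-60,0,0],[-90,0,0],[-120,0,0],[-150,0,0],[-180,0,0],[-180,0,0],[-180,0,0]], "roll": [5,10,15,18,18,18,18,18], "claw": [1,1,1,1,1,1,1,1]}}

```text
t: 25.32
eef_pos: [0.4813, 0.2278, 0.1592]
tool_rot: [0.001, 0.808, 0.589, 0.0]
contact_force: [-0.8, 0.5, 0.2]
gripper_width: 0.997
grasp_force: 0.0
```

Run:
```python
from h import *
blocks(); to(422.3,188.1,60,-18.9)
im=bot.read_camera("wrist");m=bot.camera_model("wrist")
for c in cv2.findContours(wood(im),cv2.RETR_EXTERNAL,cv2.CHAIN_APPROX_NONE)[0]:
    if cv2.contourArea(c)>1500: print(c.reshape(-1,2).mean(0).round(),np.round(rect(m,c,.022),1))
im=bot.read_camera("top");m=bot.camera_model("top")
hsv=cv2.cvtColor(im,cv2.COLOR_RGB2HSV)
k=cv2.inRange(hsv,(0,0,0),(179,255,80)); k[:190]=0;k[240:]=0;k[:,:246]=0;k[:,366:]=0
for c in cv2.findContours(k,cv2.RETR_EXTERNAL,cv2.CHAIN_APPROX_NONE)[0]:
    if cv2.contourArea(c)>20: print("bar",np.round(rect(m,c,.026),1))
cv2.imwrite("pics/t5.png",cv2.resize(im[170:340,100:380,::-1],None,fx=2.8,fy=2.8,interpolation=cv2.INTER_CUBIC))
```

```text
block [337. 308.] 0.022 [414.6 -38.3  49.7  49.3  17.5]
block [235. 306.] 0.022 [421.9 187.9  48.8  49.  -18.9]
block [274. 303.] 0.022 [428.5  98.5  39.9  39.4   7.7]
block [405. 294.] 0.022 [ 444.8 -189.4   60.9   59.9   -7.2]
slide [-57.6 -43.5  99.2] roll 1.1811621841703186 tooly ang -17.7 tcp [481.1 229.7 159.3] q7 -1.06 t 25.3667
[304. 346.] [429.3 105.8  43.2  49.2   7.1]
[268. 271.] [422.2 192.5  55.6  49.3 -18.7]
[282. 125.] [477.6 309.3  49.8  49.8  -1.7]
[366.  26.] [564.6 361.4  46.6  51.7  -1.4]
[245.  16.] [4.788e+02 3.966e+02 4.980e+01 3.260e+01 1.000e-01]
bar [609.3 -94.5   8.8  37.8  -1.1]
bar [613.7 -23.9   8.8  40.   -0.9]
bar [615.   -8.4   8.8  37.8  -0.8]
bar [ 6.194e+02  6.450e+01  8.800e+00  3.560e+01 -6.000e-01]
bar [ 6.196e+02  7.990e+01  8.800e+00  4.000e+01 -5.000e-01]
bar [ 6.240e+02  1.518e+02  6.600e+00  3.790e+01 -3.000e-01]
```

View pics/t5.png

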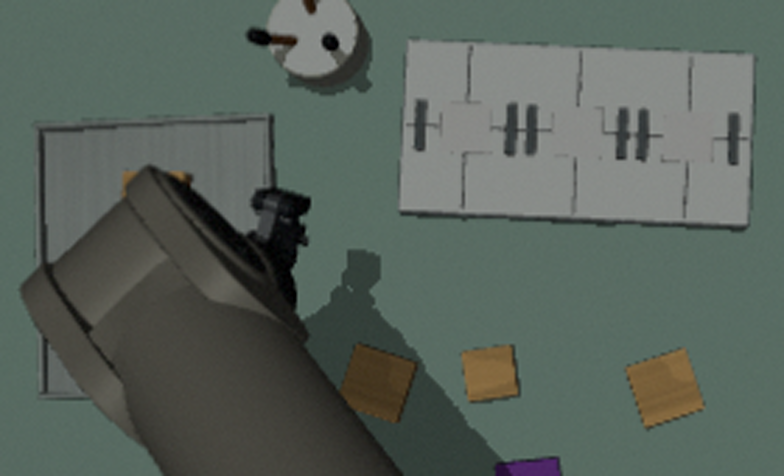

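The bed is clear and the exposed blocks are in the tray. Next I grasp the fresh block at (422,188).

Call:
{"fn": "send_rows", "kwargs": {"slide": [[-10,-8,0],[-20,-15,0],[-30,-22,0],[-40,-30,0],[-50,-38,0],[-57.5,-43.5,20],[-57.5,-43.5,50],[-57.5,-43.5,80]], "roll": [1.2,1.2,1.2,1.2,1.2,1.2,1.2,1.2], "claw": [1,1,1,1,1,1,1,1]}}

```text
t: 26.13
eef_pos: [0.4225, 0.1898, 0.0786]
tool_rot: [0.0, 0.813, 0.583, 0.002]
contact_force: [1.4, -0.2, -0.3]
gripper_width: 0.996
grasp_force: 0.0
```

Run:
```python
from h import *
blocks(); to(422.2,188.0,-31,-18.9)
```

```text
block [337. 308.] 0.022 [414.6 -38.3  49.7  49.3  17.5]
block [274. 303.] 0.022 [428.5  98.6  39.9  39.7   7.7]
block [405. 294.] 0.022 [ 444.9 -189.4   60.7   59.6   -7.2]
block [177. 279.] 0.027 [479.2 308.   48.8  48.3  -0.7]
block [134. 281.] 0.027 [4.804e+02 4.074e+02 4.910e+01 4.900e+01 3.000e-01]
block [154. 242.] 0.027 [565.9 363.1  49.2  48.8  -0.8]
slide [  1.5   3.6 104.2] roll 0.17163367192910073 tooly ang -18.7 tcp [418.9 187.9  73.2] q7 -1.13 t 26.1833
```

Call:
{"fn": "send_rows", "kwargs": {"slide": [[0,0,15],[0,0,35],[0,0,55],[0,0,70],[0,0,70],[0,0,70],[0,0,70],[0,0,70]], "roll": [0,0,0,0,0,0,0,0], "claw": [1,1,1,1,1,1,1,1]}}

```text
t: 26.85
eef_pos: [0.4229, 0.1891, 0.0097]
tool_rot: [0.0, 0.813, 0.582, 0.001]
contact_force: [0.5, -0.2, 0.2]
gripper_width: 0.999
grasp_force: 0.0
```

Run:
```python
from h import *
to(422.2,188.0,-31,-18.9)
```

```text
slide [-1.3 -0.4 40.7] roll 0.06926713795088801 tooly ang -18.8 tcp [422.9 189.1   9.7] q7 -1.22 t 26.85
```

Call:
{"fn": "send_rows", "kwargs": {"slide": [[-1,-0.5,10],[-1,-0.5,22],[-1,-0.5,32],[-1,-0.5,38],[-1,-0.5,40],[-1,-0.5,40],[-1,-0.5,40],[-1,-0.5,40]], "roll": [0,0,0,0,0,0,0,0], "claw": [1,1,1,1,1,1,1,0.7]}}

```text
t: 27.52
eef_pos: [0.4215, 0.1876, -0.0313]
tool_rot: [0.0, 0.813, 0.582, 0.0]
contact_force: [0.8, 0.7, 0.7]
gripper_width: 0.885
grasp_force: 0.0
```

Call:
{"fn": "send_rows", "kwargs": {"slide": [[0,0,0],[0,0,0],[0,0,0],[0,0,0],[0,0,0],[0,0,0],[0,0,0],[0,0,0]], "roll": [0,0,0,0,0,0,0,0], "claw": [0.5,0,0,0,0,0,0,0]}}

```text
t: 28.18
eef_pos: [0.4216, 0.1876, -0.0308]
tool_rot: [0.0, 0.813, 0.582, 0.0]
contact_force: [-1.3, -0.3, 8.9]
gripper_width: 0.565
grasp_force: 83.1
```

Call:
{"fn": "send_rows", "kwargs": {"slide": [[0,0,-10],[0,0,-30],[0,0,-60],[0,0,-90],[0,0,-120],[0,0,-150],[0,0,-150],[0,0,-150]], "roll": [0,0,0,0,0,0,0,0], "claw": [0,0,0,0,0,0,0,0]}}

```text
t: 28.85
eef_pos: [0.4224, 0.1878, 0.1205]
tool_rot: [0.001, 0.814, 0.582, 0.002]
contact_force: [0.2, -0.1, -2.0]
gripper_width: 0.561
grasp_force: 82.6
```

Run:
```python
from h import *
to(623,116,None,-3.3)
```

```text
slide [ -3.1 213.    0.8] roll -15.580103763235044 tooly ang -18.9 tcp [422.4 187.8 120.5] q7 -1.07 t 28.85
```

Call:
{"fn": "send_rows", "kwargs": {"slide": [[-13,34,0],[-26,68,0],[-38,102,0],[-50,136,0],[-64,172,0],[-77,206,0],[-88,236,0],[-88,236,0]], "roll": [-2,-4,-6,-8,-10,-12,-14,-15.6], "claw": [0,0,0,0,0,0,0,0]}}

```text
t: 29.52
eef_pos: [0.6196, 0.0207, 0.1165]
tool_rot: [0.001, 0.729, 0.684, -0.001]
contact_force: [0.6, -0.9, -0.7]
gripper_width: 0.564
grasp_force: 82.7
```

Call:
{"fn": "send_rows", "kwargs": {"slide": [[0,0,0],[0,0,0],[0,0,0],[0,0,0],[0,0,0],[0,0,0],[0,0,0],[0,0,0]], "roll": [0,0,0,0,0,0,0,0], "claw": [0,0,0,0,0,0,0,0]}}

```text
t: 30.18
eef_pos: [0.616, 0.028, 0.1185]
tool_rot: [0.0, 0.727, 0.687, 0.0]
contact_force: [0.2, -0.2, -0.8]
gripper_width: 0.564
grasp_force: 82.7
```

```bash
cat >> h.py <<'E'
def bars():
    im=bot.read_camera("wrist");m=bot.camera_model("wrist")
    k=cv2.morphologyEx(cv2.inRange(cv2.cvtColor(im,cv2.COLOR_RGB2GRAY),0,90),cv2.MORPH_OPEN,np.ones((4,4)))
    for c in cv2.findContours(k,cv2.RETR_LIST,cv2.CHAIN_APPROX_NONE)[0]:
        r=rect(m,c,.026)
        if 30<max(r[2:4])<50 and min(r[2:4])<14: print("bar",c.reshape(-1,2).mean(0).round(),np.round(r,1))
    for c in cv2.findContours(wood(im),cv2.RETR_EXTERNAL,cv2.CHAIN_APPROX_NONE)[0]:
        if cv2.contourArea(c)>1500: print("wood@42",c.reshape(-1,2).mean(0).round(),np.round(rect(m,c,.042),1))
    return im
E
python3 - <<'E'
from h import *
im=bars();cv2.imwrite("pics/w6.png",im[:,:,::-1]);to(623,116,30,-3.3)
E
```

```text
bar [ 87. 142.] [456.4 100.8  11.6  37.    7.1]
wood@42 [170. 454.] [ 477.  -172.5   77.9   33.9  -38.9]
wood@42 [ 88. 310.] [435.1 -24.2  59.5  48.4  17.2]
wood@42 [315. 318.] [611.5 -43.4 114.7 101.4  -3.3]
wood@42 [ 61. 146.] [447.2 100.   47.3  36.3   7.3]
slide [88.3  1.9 88.5] roll 0.049731742161668535 tooly ang -3.3 tcp [616.   27.9 118.5] q7 -0.44 t 30.2333
```

View pics/w6.png

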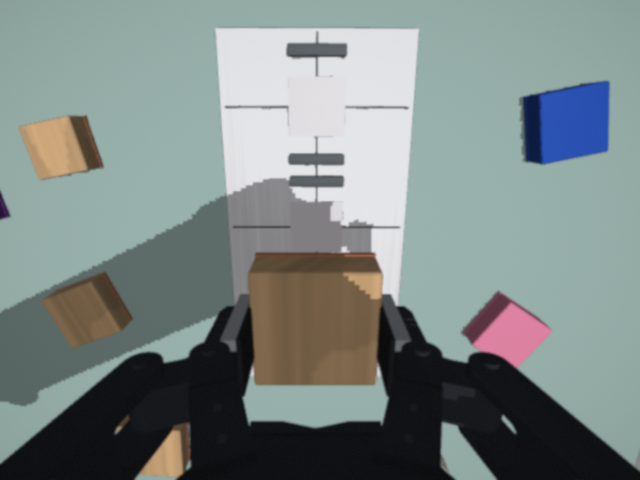

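The wrist view shows the block held square. Bars are at (317,50), (317,159) and (317,181), and the left bay's crossing is at (317,107).

Run:
```python
from h import *
m=bot.camera_model("wrist");im=bot.read_camera("wrist")
g=cv2.cvtColor(im,cv2.COLOR_RGB2GRAY)
k=cv2.morphologyEx(cv2.inRange(g[30:200,240:390],0,95),cv2.MORPH_OPEN,np.ones((5,9)))
for c in cv2.findContours(k,cv2.RETR_EXTERNAL,cv2.CHAIN_APPROX_NONE)[0]:
    if cv2.contourArea(c)>150: c=c+np.array([240,30]);print("bar",c.reshape(-1,2).mean(0).round(1),np.round(rect(m,c,.026),1))
print((ray(m,[(317,107),(317,227),(225,107),(408,107.5),(317,32),(317,140)],.02)*1000).round(1)[:,:2].tolist())
print("edges",(ray(m,[(218,28),(418,29)],.02)*1000).round(1)[:,:2].tolist())
```

```text
[[622.1, 115.2], [617.1, 27.2], [557.1, 119.0], [686.3, 111.3], [624.7, 162.9], [620.8, 92.6]]
edges [[558.7, 169.3], [692.4, 161.1]]
```

Call:
{"fn": "send_rows", "kwargs": {"slide": [[15,0,0],[35,0,10],[55,1,30],[75,1,55],[87.8,1.2,75],[87.8,1.2,90],[87.8,1.2,105],[87.8,1.2,110]], "roll": [0,0,0,0,0,0,0,0], "claw": [0,0,0,0,0,0,0,0]}}

```text
t: 30.95
eef_pos: [0.6209, 0.1146, 0.006]
tool_rot: [-0.001, 0.727, 0.687, -0.002]
contact_force: [0.6, -0.8, -1.0]
gripper_width: 0.563
grasp_force: 82.7
```

Call:
{"fn": "send_rows", "kwargs": {"slide": [[0,0,0],[0,0,0],[0,0,0],[0,0,0],[0,0,0],[0,0,0],[0,0,0],[0,0,0]], "roll": [0,0,0,0,0,0,0,0], "claw": [0,0,0,0,0,0,0,0]}}

```text
t: 31.62
eef_pos: [0.6224, 0.1154, 0.0087]
tool_rot: [0.0, 0.727, 0.687, 0.0]
contact_force: [-0.3, -0.7, -0.8]
gripper_width: 0.561
grasp_force: 82.7
```

Run:
```python
from h import *
import time
to(622.3,115.5,-9,-3.3)
blocks()
to(622.3,115.5,-9,-3.3)
```

```text
slide [ 0.1 -0.1 17.7] roll 0.03925689281089717 tooly ang -3.3 tcp [622.4 115.4   8.7] q7 -0.65 t 31.6167
block [274. 303.] 0.022 [428.4  98.8  39.6  39.5   7.3]
block [405. 293.] 0.022 [ 444.9 -189.3   60.7   59.7   -7.1]
block [179. 281.] 0.027 [479.2 307.7  49.3  48.3  -0.7]
block [134. 281.] 0.027 [4.804e+02 4.074e+02 4.910e+01 4.900e+01 3.000e-01]
block [154. 242.] 0.027 [565.9 363.1  49.2  48.8  -0.8]
slide [ 0.  -0.1 17.6] roll 0.04311624300147798 tooly ang -3.3 tcp [622.4 115.4   8.6] q7 -0.65 t 31.6667
```

Call:
{"fn": "send_rows", "kwargs": {"slide": [[0,0,5],[0,0,10],[0,0,14],[0,0,17],[0,0,18],[0,0,18],[0,0,18],[0,0,18]], "roll": [0,0,0,0,0,0,0,0], "claw": [0,0,0,0,0,0,0,0]}}

```text
t: 32.33
eef_pos: [0.6225, 0.1155, -0.0094]
tool_rot: [0.0, 0.727, 0.687, 0.0]
contact_force: [-0.6, 0.3, -0.6]
gripper_width: 0.566
grasp_force: 82.7
```

Call:
{"fn": "send_rows", "kwargs": {"slide": [[0,0,0],[0,0,0],[0,0,0],[0,0,0],[0,0,0],[0,0,-10],[0,0,-30],[0,0,-60]], "roll": [0,0,0,0,0,0,0,0], "claw": [0.6,0.65,0.7,0.75,0.8,0.8,0.8,0.8]}}

```text
t: 33.0
eef_pos: [0.6202, 0.1149, 0.0493]
tool_rot: [-0.001, 0.727, 0.687, -0.002]
contact_force: [0.6, 0.4, 0.1]
gripper_width: 0.804
grasp_force: 0.0
```

Call:
{"fn": "send_rows", "kwargs": {"slide": [[0,0,-40],[0,0,-80],[-30,-20,-90],[-60,-50,-90],[-90,-80,-90],[-120,-110,-90],[-150,-140,-90],[-150,-170,-90]], "roll": [0,0,0,-5,-10,-15,-20,-20], "claw": [0.8,1,1,1,1,1,1,1]}}

```text
t: 33.67
eef_pos: [0.4423, -0.0301, 0.1406]
tool_rot: [0.001, 0.597, 0.802, -0.001]
contact_force: [0.1, -0.3, 0.3]
gripper_width: 1.003
grasp_force: 0.0
```

Run:
```python
from h import *
blocks();to(420,-38,None,17.5)
```

```text
block [275. 303.] 0.022 [428.5  98.8  39.9  39.4   7.6]
block [405. 294.] 0.022 [ 444.8 -189.4   60.9   59.9   -7.2]
block [179. 281.] 0.027 [479.2 307.7  49.3  48.3  -0.7]
block [134. 281.] 0.027 [4.804e+02 4.074e+02 4.910e+01 4.900e+01 3.000e-01]
block [154. 242.] 0.027 [565.9 363.1  49.2  48.8  -0.8]
block [265. 214.] 0.042 [ 6.215e+02  1.161e+02  4.820e+01  5.080e+01 -5.000e-01]
slide [ -5.2 -17.1   0.1] roll -0.9622648361105064 tooly ang 16.5 tcp [434.9 -28.2 139.4] q7 0.05 t 33.7167
```

Call:
{"fn": "send_rows", "kwargs": {"slide": [[-1,-6,0],[-2,-12,0],[-4,-22,20],[-4,-22,45],[-4,-22,70],[-4,-22,95],[-4,-22,115],[-4,-22,125]], "roll": [-1,-1,-1,-1,-1,-1,-1,-1], "claw": [1,1,1,1,1,1,1,1]}}

```text
t: 34.38
eef_pos: [0.4234, -0.0344, 0.0137]
tool_rot: [-0.001, 0.589, 0.808, -0.0]
contact_force: [-0.6, 0.3, -0.3]
gripper_width: 0.999
grasp_force: 0.0
```

Call:
{"fn": "send_rows", "kwargs": {"slide": [[0,0,0],[0,0,0],[0,0,0],[0,0,0],[0,0,0],[0,0,0],[0,0,0],[0,0,0]], "roll": [0,0,0,0,0,0,0,0], "claw": [1,1,1,1,1,1,1,1]}}

```text
t: 35.05
eef_pos: [0.4243, -0.0349, 0.0157]
tool_rot: [0.0, 0.59, 0.808, 0.0]
contact_force: [0.4, 0.7, 0.1]
gripper_width: 0.998
grasp_force: 0.0
```

Run:
```python
from h import *
to(414.6,-38.3,-30.5,17.5);print(bot.get_obs()["q"].round(2))
```

```text
slide [ -0.2 -10.3  46.2] roll 0.2295201015507473 tooly ang 17.7 tcp [424.3 -34.9  15.7] q7 -0.12 t 35.05
[ 0.38  0.42 -0.52  2.25  0.38  0.56 -0.12]
```

Call:
{"fn": "send_rows", "kwargs": {"slide": [[0,-4,0],[0,-8,0],[0,-10.5,0],[0,-10.5,0],[0,-10.5,10],[0,-10.5,20],[0,-10.5,20],[0,-10.5,20]], "roll": [0,0,0,0,0,0,0,0], "claw": [1,1,1,1,1,1,1,1]}}

```text
t: 35.72
eef_pos: [0.4133, -0.0378, -0.0056]
tool_rot: [-0.001, 0.589, 0.808, -0.001]
contact_force: [0.7, 0.0, -0.0]
gripper_width: 0.999
grasp_force: 0.0
```

Run:
```python
from h import *
to(414.6,-38.3,-30.5,17.5);print(bot.get_obs()["q"].round(2))
```

```text
slide [-0.9  1.1 24.9] roll 0.27432909417237283 tooly ang 17.8 tcp [413.3 -37.8  -5.6] q7 -0.16 t 35.7167
[ 0.36  0.45 -0.48  2.28  0.43  0.5  -0.16]
```

Reachable. I go down, grasp, lift, and carry it towards the middle bay.

Call:
{"fn": "send_rows", "kwargs": {"slide": [[-0.5,0.5,6],[-0.5,0.5,12],[-0.5,0.5,18],[-0.5,0.5,23],[-0.5,0.5,25],[-0.5,0.5,25],[-0.5,0.5,25],[-0.5,0.5,25]], "roll": [0,0,0,0,0,0,0,0], "claw": [1,1,1,1,1,1,1,0.7]}}

```text
t: 36.38
eef_pos: [0.4149, -0.0383, -0.0295]
tool_rot: [0.0, 0.59, 0.808, 0.0]
contact_force: [-0.2, 0.3, 0.8]
gripper_width: 0.882
grasp_force: 0.0
```

Call:
{"fn": "send_rows", "kwargs": {"slide": [[0,0,0],[0,0,0],[0,0,0],[0,0,0],[0,0,0],[0,0,0],[0,0,0],[0,0,0]], "roll": [0,0,0,0,0,0,0,0], "claw": [0.5,0,0,0,0,0,0,0]}}

```text
t: 37.05
eef_pos: [0.4149, -0.0385, -0.0289]
tool_rot: [0.0, 0.59, 0.808, -0.0]
contact_force: [-2.1, -0.4, 11.3]
gripper_width: 0.565
grasp_force: 82.1
```

Call:
{"fn": "send_rows", "kwargs": {"slide": [[0,0,-10],[0,0,-30],[0,0,-60],[0,0,-90],[0,0,-120],[0,0,-130],[0,0,-130],[0,0,-130]], "roll": [0,0,0,0,0,0,0,0], "claw": [0,0,0,0,0,0,0,0]}}

```text
t: 37.72
eef_pos: [0.4147, -0.0388, 0.1005]
tool_rot: [0.001, 0.59, 0.807, -0.0]
contact_force: [-0.5, 0.5, -1.1]
gripper_width: 0.565
grasp_force: 83.2
```

Run:
```python
from h import *
to(617.4,27.7,None,-3.3)
```

```text
slide [1.700e+00 2.134e+02 1.000e-01] roll 21.004770905013146 tooly ang 17.7 tcp [414.7 -38.8 100.5] q7 0.05 t 37.7167
```

Call:
{"fn": "send_rows", "kwargs": {"slide": [[0,30,0],[0,60,0],[1,90,0],[1,120,0],[1,150,0],[1,180,0],[1.7,205,0],[1.7,213.4,0]], "roll": [3,6,9,12,15,18,21,21], "claw": [0,0,0,0,0,0,0,0]}}

```text
t: 38.38
eef_pos: [0.6192, 0.0305, 0.0978]
tool_rot: [-0.001, 0.727, 0.687, -0.0]
contact_force: [0.4, -0.9, -0.7]
gripper_width: 0.565
grasp_force: 83.2
```

Call:
{"fn": "send_rows", "kwargs": {"slide": [[0,0,10],[0,0,25],[0,0,45],[0,0,65],[0,0,85],[0,0,92],[0,0,92],[0,0,92]], "roll": [0,0,0,0,0,0,0,0], "claw": [0,0,0,0,0,0,0,0]}}

```text
t: 39.05
eef_pos: [0.6162, 0.0279, 0.0078]
tool_rot: [-0.001, 0.727, 0.687, -0.001]
contact_force: [-0.1, -0.1, 0.2]
gripper_width: 0.563
grasp_force: 83.2
```

Call:
{"fn": "send_rows", "kwargs": {"slide": [[0,0,0],[0,0,0],[0,0,0],[0,0,0],[0,0,0],[0,0,0],[0,0,0],[0,0,0]], "roll": [0,0,0,0,0,0,0,0], "claw": [0,0,0,0,0,0,0,0]}}

```text
t: 39.72
eef_pos: [0.6175, 0.0283, 0.0084]
tool_rot: [0.0, 0.727, 0.687, -0.0]
contact_force: [-0.8, 0.4, -0.1]
gripper_width: 0.561
grasp_force: 83.2
```

Run:
```python
from h import *
to(617.4,27.7,-8,-3.3)
```

```text
slide [-0.6 -0.  16.4] roll 0.04455261703282076 tooly ang -3.3 tcp [617.5  28.3   8.4] q7 -0.52 t 39.7167
```

Then away to the right of the bed, towards the isolator, for a check.

Call:
{"fn": "send_rows", "kwargs": {"slide": [[-0.5,0,5],[-0.5,0,10],[-0.5,0,13],[-0.5,0,15],[-0.5,0,16.5],[-0.5,0,16.5],[-0.5,0,16.5],[-0.5,0,16.5]], "roll": [0,0,0,0,0,0,0,0], "claw": [0,0,0,0,0,0,0,0]}}

```text
t: 40.38
eef_pos: [0.6176, 0.0279, -0.008]
tool_rot: [0.0, 0.727, 0.687, 0.0]
contact_force: [-2.0, -0.4, -0.8]
gripper_width: 0.562
grasp_force: 83.2
```

Call:
{"fn": "send_rows", "kwargs": {"slide": [[0,0,0],[0,0,0],[0,0,0],[0,0,0],[0,0,0],[0,0,-10],[0,0,-30],[0,0,-60]], "roll": [0,0,0,0,0,0,0,0], "claw": [0.6,0.65,0.7,0.75,0.8,0.8,0.8,0.8]}}

```text
t: 41.05
eef_pos: [0.6154, 0.0275, 0.0509]
tool_rot: [-0.001, 0.727, 0.687, -0.002]
contact_force: [0.5, 0.2, 0.0]
gripper_width: 0.797
grasp_force: 0.0
```

Call:
{"fn": "send_rows", "kwargs": {"slide": [[0,0,-40],[0,0,-80],[-20,0,-110],[-40,0,-110],[-60,0,-110],[-60,0,-110],[-60,0,-110],[-60,0,-110]], "roll": [0,0,0,0,0,0,0,0], "claw": [0.8,1,1,1,1,1,1,1]}}

```text
t: 41.72
eef_pos: [0.6139, -0.0312, 0.1622]
tool_rot: [-0.0, 0.727, 0.687, 0.0]
contact_force: [0.0, 0.7, 0.3]
gripper_width: 1.003
grasp_force: 0.0
```

Run:
```python
from h import *
blocks();im=bars();cv2.imwrite("pics/w7.png",im[:,:,::-1])
to(528,-361.5,None,20.5-90)
```

```text
block [274. 303.] 0.022 [428.4  98.6  39.6  39.8   7.3]
block [179. 281.] 0.027 [479.2 307.7  49.3  48.3  -0.7]
block [134. 281.] 0.027 [4.804e+02 4.074e+02 4.910e+01 4.900e+01 3.000e-01]
block [154. 242.] 0.027 [565.9 363.1  49.2  48.8  -0.8]
block [304. 217.] 0.042 [618.   28.6  48.1  50.6  -0.8]
block [265. 214.] 0.042 [621.5 116.   48.4  50.6  -0.9]
bar [315. 283.] [609.8 -95.7   7.8  37.3  -5.2]
bar [473. 240.] [753.5 -61.3  46.6  11.3 -36.8]
bar [314. 208.] [613.4 -24.6   8.8  37.6  -5.8]
bar [314. 190.] [614.2  -8.8   6.9  36.9  -3.2]
wood@42 [315. 146.] [617.   27.9  48.2  48.7  -3.2]
wood@42 [81. 70.] [444.4  94.7  45.8  39.6   7.1]
wood@42 [315.  30.] [621.5 109.4  40.5  48.6  -3.2]
slide [-3.353e+02 -6.770e+01 -3.000e-01] roll 66.35775352466166 tooly ang -3.1 tcp [613.9 -30.5 162. ] q7 -0.32 t 41.8167
```

View pics/w7.png

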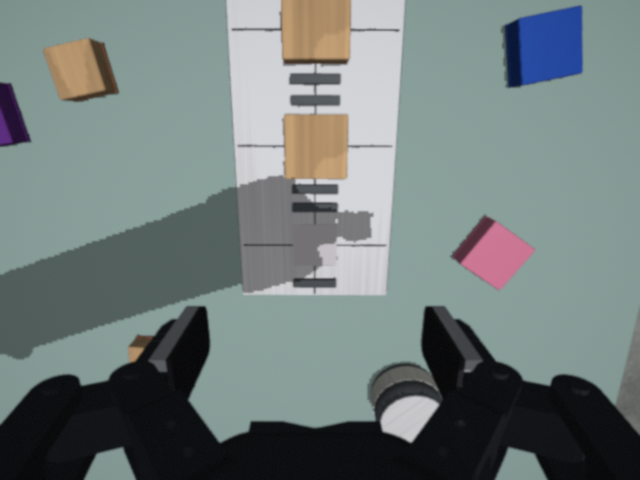

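The blocks in the left and middle bays are centred within about 0.5 mm: the block at (315,146) sits on its cross lines and is square to -3.2°. The task's blocks are done, so now I switch on.

Call:
{"fn": "send_rows", "kwargs": {"slide": [[-39,-8,0],[-78,-16,0],[-117,-24,0],[-156,-32,0],[-195,-40,0],[-234,-48,0],[-273,-55,0],[-305,-61.5,0]], "roll": [7,14,21,28,35,42,49,56], "claw": [0.7,0.6,0.5,0.5,0.5,0.5,0.5,0.5], "force": 60}}

```text
t: 42.48
eef_pos: [0.5346, -0.3351, 0.1618]
tool_rot: [0.0, 0.965, 0.262, -0.0]
contact_force: [0.5, -0.1, -0.0]
gripper_width: 0.503
grasp_force: 0.0
```

Run:
```python
from h import *
to(528,-361.5,90,-69.5)
```

```text
slide [-19.   19.4  71.9] roll 9.898030898135318 tooly ang -59.6 tcp [ 534.6 -335.1  161.8] q7 -0.67 t 42.4833
```

Call:
{"fn": "send_rows", "kwargs": {"slide": [[-10,10,0],[-19,19,0],[-19,19,20],[-19,19,45],[-19,19,45],[-19,19,45],[-19,19,45],[-19,19,45]], "roll": [5,10,10,10,10,10,10,10], "claw": [0.5,0.5,0.5,0.5,0.5,0.5,0.5,0.5]}}

```text
t: 43.15
eef_pos: [0.53, -0.359, 0.1185]
tool_rot: [0.001, 0.984, 0.181, 0.001]
contact_force: [-0.3, -1.2, -0.1]
gripper_width: 0.499
grasp_force: 0.0
```

Run:
```python
from h import *
to(528,-361.5,38,-69.5)
```

```text
slide [-2.9  1.5 80.5] roll 0.29869430948335207 tooly ang -69.2 tcp [ 530.  -359.   118.5] q7 -0.79 t 43.15
```

Call:
{"fn": "send_rows", "kwargs": {"slide": [[-2.5,1.5,15],[-2.5,1.5,30],[-2.5,1.5,45],[-2.5,1.5,60],[-2.5,1.5,72],[-2.5,1.5,78],[-2.5,1.5,80],[-2.5,1.5,80]], "roll": [0,0,0,0,0,0,0,0], "claw": [0.5,0.5,0.5,0.5,0.5,0.5,0.5,0.5]}}

```text
t: 43.82
eef_pos: [0.5271, -0.3615, 0.0371]
tool_rot: [0.0, 0.984, 0.18, 0.0]
contact_force: [-0.4, -0.4, -0.4]
gripper_width: 0.495
grasp_force: 0.0
```

Call:
{"fn": "send_rows", "kwargs": {"slide": [[0,0,0],[0,0,0],[0,0,0],[0,0,0],[0,0,0],[0,0,0],[0,0,0],[0,0,0]], "roll": [0,0,0,0,0,0,0,0], "claw": [0,0,0,0,0,0,0,0]}}

```text
t: 44.48
eef_pos: [0.5273, -0.3612, 0.0381]
tool_rot: [-0.0, 0.984, 0.18, 0.0]
contact_force: [-2.1, 1.9, 5.4]
gripper_width: 0.147
grasp_force: 59.2
```

Call:
{"fn": "send_rows", "kwargs": {"slide": [[0,0,-1],[0,0,-1],[0,0,-1],[0,0,-1],[0,0,-1],[0,0,-1],[0,0,-1],[0,0,-1]], "roll": [4,8,12,16,20,24,28,32], "claw": [0,0,0,0,0,0,0,0]}}

```text
t: 45.15
eef_pos: [0.5273, -0.3618, 0.0382]
tool_rot: [0.0, 0.995, -0.099, 0.0]
contact_force: [0.5, -1.4, -2.3]
gripper_width: 0.145
grasp_force: 59.3
```

Call:
{"fn": "send_rows", "kwargs": {"slide": [[0,0,0],[0,0,0],[0,0,0],[0,0,0],[0,0,0],[0,0,0],[0,0,0],[0,0,0]], "roll": [4,8,12,16,20,24,28,28], "claw": [0,0,0,0,0,0,0,0]}}

```text
t: 45.82
eef_pos: [0.527, -0.3622, 0.0382]
tool_rot: [0.001, 0.941, -0.337, 0.0]
contact_force: [0.9, -2.4, -2.7]
gripper_width: 0.145
grasp_force: 59.3
```

Run:
```python
from h import *
to(528,-361.5); print(bot.get_obs()["torque"])
```

```text
slide [ 0.3 -1.2 -0. ] roll None tooly ang -129.4 tcp [ 527.  -362.2   38.2] q7 -1.68 t 45.8167
[-0.5223241  -0.03300101 -0.17867258]
```

Call:
{"fn": "send_rows", "kwargs": {"slide": [[0,0,0],[0,0,0],[0,0,0],[0,0,0],[0,0,0],[0,0,0],[0,0,0],[0,0,0]], "roll": [1,2,3,4,4,4,4,4], "claw": [0,0,0,0,0,0,0,0]}}

```text
t: 46.48
eef_pos: [0.527, -0.3621, 0.0382]
tool_rot: [0.0, 0.93, -0.368, 0.0]
contact_force: [-0.8, -5.8, -0.5]
gripper_width: 0.142
grasp_force: 62.0
```

Run:
```python
from h import *
to(528,-361.5); print(bot.get_obs()["torque"])
```

```text
slide [ 0.3 -1.2 -0. ] roll None tooly ang -133.2 tcp [ 527.  -362.1   38.2] q7 -1.73 t 46.4833
[-1.1661285   0.12809909  1.21901   ]
```

The torque jumped to 1.2 N m, so the on stop is reached. I release, lift, and check everything.

Call:
{"fn": "send_rows", "kwargs": {"slide": [[0,0,0],[0,0,0],[0,0,0],[0,0,0],[0,0,0],[0,0,-30],[0,0,-70],[0,0,-110]], "roll": [-0.5,-1,-1,-1,-1,-1,-1,-1], "claw": [0,0.3,0.5,0.5,0.5,0.5,0.5,0.5]}}

```text
t: 47.15
eef_pos: [0.5259, -0.3602, 0.1481]
tool_rot: [-0.001, 0.933, -0.361, -0.002]
contact_force: [1.0, -0.9, -0.8]
gripper_width: 0.503
grasp_force: 0.0
```

Call:
{"fn": "send_rows", "kwargs": {"slide": [[-10,0,-40],[-30,0,-40],[-60,0,-40],[-90,0,-40],[-110,0,-40],[-110,0,-40],[-110,0,-40],[-110,0,-40]], "roll": [0,0,0,0,0,0,0,0], "claw": [0.5,0.5,0.5,0.5,0.5,0.5,0.5,0.5]}}

```text
t: 47.82
eef_pos: [0.4462, -0.2877, 0.1882]
tool_rot: [-0.0, 0.933, -0.361, 0.001]
contact_force: [0.3, -0.7, 0.3]
gripper_width: 0.506
grasp_force: 0.0
```

Run:
```python
from h import *
blocks();to(528,-361.5)
im=bot.read_camera("wrist");t=bot.read_camera("top")
c=np.vstack([im[0:300],cv2.resize(t[160:340,100:520],(640,274))])
cv2.imwrite("pics/end.png",c[:,:,::-1])
```

```text
block [274. 303.] 0.022 [428.4  98.7  39.6  39.7   7.3]
block [405. 294.] 0.022 [ 444.8 -189.3   60.7   59.9   -7.1]
block [179. 281.] 0.027 [479.2 307.7  49.3  48.3  -0.7]
block [134. 281.] 0.027 [4.804e+02 4.074e+02 4.910e+01 4.900e+01 3.000e-01]
block [154. 242.] 0.027 [565.9 363.1  49.2  48.8  -0.8]
block [305. 216.] 0.042 [618.   28.6  48.1  50.6  -0.8]
block [265. 214.] 0.042 [621.5 116.   48.4  50.6  -0.8]
slide [ 1.099e+02 -5.000e-01  1.000e-01] roll None tooly ang -132.3 tcp [ 446.3 -288.   188.1] q7 -1.81 t 47.8667
```

View pics/end.png

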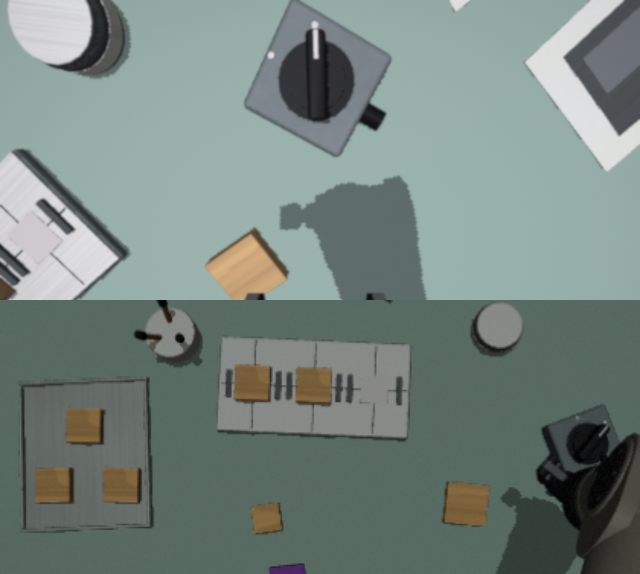

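The handle points at the on dot (315,25). Three blocks lie in the tray, two are centred on the bed, and the look-alikes and bystanders are undisturbed. I'm handing in.

```bash
python3 -c "
from station import bot
print(bot.hand_in())"
```

```text
the job is handed in; nothing more can be done
None
```

I handed in the finished job: isolator switched off, three exposed blocks laid in the tray, both 50 mm blocks centred in the left and middle bays (within about 1 mm by camera), and the isolator then turned back on to its stop.

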